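# Put the blood-sugar testing kit back in its holders

## Robot

A 6-joint arm with a two-finger parallel gripper is mounted at the origin on the work surface; the furniture and walls round the work are solid. World frame = base frame: x ahead of the robot, y to its left, z up, the work surface at z = 0. Lengths are in mm, angles in rad, forces in N, time in s.
With the tool pointing down it reaches from about 275 to 750 mm from the base axis. Payload 10.2 kg.
Tool frame: the origin (TCP) lies on the front face of the gripper's body, between the roots of the fingers; the fingertips stand 73 mm ahead of it and the grasp point (between the pads) lies 54 mm ahead of it; z points along the fingers, y is the line along which they close (so a half turn about z gives the same grasp; the last joint's range is limited). The gripper opens to 85 mm and grips with 20 to 120 N. Pads are 22 mm wide; open, the fingers measure 114 mm over their backs; the gripper's body (76 mm by 85 mm) begins 54 mm behind the grasp point. The pads swing forward as they close: fully open they stand 13 mm farther back than shut.
Start: joints at [-1.532, 0.313, 1.498, -0, 1.331, -0.223], TCP at [135.867, -507.121, 303.894] pointing down, gripper open.
Joint ranges: [-2.94, 2.94], [-0.97, 2.17], [0.19, 2.56], [-1.23, 4.37], [0.02, 3.11], [-2.88, 2.88]. Speed limits (rad/s): [2.39, 2.39, 3.01, 3.14, 3.14, 3.14].

## Interface

Orientations are given as a unit quaternion [w, x, y, z].
In Python, from rig import * gives the robot as it stands.
- The arm moves only by the tool step_arm, never from a script. Its argument "plan" is a list of rows, each an object with "offset": the shift along the tool's x, y, z in cm, a list of three; "rot": the turn, a rotation vector about the tool's x, y, z in degrees, a list of three; "gripper": the finger opening in cm, from 0 to 8.54. In form: [{"offset": [x, y, z], "rot": [wx, wy, wz], "gripper": gripper}, ...]. A call has 1 to 12 rows; each row is the pose to reach, as a shift and turn from the pose commanded when the call began, along the tool's axes at that moment; what a row does not reach only later rows make up. A row lasts 1/10 s, in which the tool goes at most 50 mm and 8.59 degrees, less where a joint would pass 70% of its speed; a pose out of reach is approached as far as the arm can. A call with a gripper value outside its range is refused whole. The fingers move at their own pace and stop on an object; "squeeze" is the grip in N (left out, the last holds). Time passes only in rows, so rows that repeat a pose let the fingers close. It gives the time, the measured TCP pose, the force, the opening and the grip force at its end, in the units of the state.
- sense(): the state, without advancing time (a new reading comes with each control period).
- capture(name): name is "side" or "top" or "wrist"; returns a dict with "color" (400x640x3 uint8, red, green, blue), "depth" (400x640 float32, mm along the optical axis (not along the pixel's ray), 0 where there is no reading), "vertical_fov" (degrees; the focal length in pixels is half the picture's height over the tangent of half this angle, whatever the lens; pixels are square), "cx", "cy" (the principal point, pixels), "k1" (the pictures are not rectified: a ray, as slopes to the right and down, at radius r is drawn at 1 + k1 r^2 times it, then the intrinsics apply), "rvec" (rotation vector, rad) and "tvec" (3), from world to camera coordinates, as OpenCV has them; the wrist camera has in their place "mount" (4x4, takes a point from camera to tool coordinates, whose origin is the TCP and whose axes are the flange's). Camera axes: x right, y down, z forward; pixel columns grow to the right and rows downward; lengths in mm; the calibration is good to about 2 mm. A picture is of the moment at which its call begins: read the wrist's pose just before it.
- finish_job(): hands the job in; it is judged then, once.
The state is a dict: "time_s": time; "joints": joint angles; "dq": joint speeds; "tau": joint torques, N m; "eef_pos": TCP position; "ee_rot": TCP orientation; "force": force on the tool from outside, world axes, zero at the start; "wrist_torque": the same for the moment, N m; "grip_width": opening from 0.0 (shut) to 1.0 (fully open); "grip_force": force on a finger pad.
Only numpy, scipy, OpenCV 4.12 (cv2) and the standard library are available. Lean on these libraries where they do the work, as an engineer would, in place of code of your own. Each camera call takes 0.05 s, during which the arm holds its last target. There are 200 camera calls.

## Task

The blood-sugar testing kit has been left about the table after the round. Put every piece back in its own holder on the red tray: the meter flat in its charging dock, the blue lancing pen lying along its two-saddle rest, the strip vial upright in the small round cup and the brown jar with the cream lid upright in the large round cup. Leave the blue-and-white tea cup where it stands.

Things in the scene. Friction and masses are not known exactly. Their poses are not given: they have to be found in the camera images.
- meter: hand-held meter, a dark blue slab with a grey display and two round buttons, 92 x 52 x 18 mm, lying flat on the table, screen up, long side roughly away from the robot. Origin: centre of its underside; x along the 92 mm length, y across the 52 mm width, z up. Grasp it from above across the 52 mm width, at mid length. About 60 g.
- lancet_pen: plain light-blue lancing pen, 16 mm thick and wide, 97 mm long, lying flat on the table roughly pointing away from the robot. Origin: centre of its underside; y along its length, z up. Grasp it from above across the 16 mm, at mid length. About 30 g.
- strip_vial: white test-strip vial with a blue flip lid (shut, stays shut), standing upright, 48 mm tall; the tube is 27 mm across, the lid (40 to 48 mm up) 29 mm. Origin: centre of its underside, z up. Grasp it near the top so that the fingertips stay more than 17 mm above its underside, to clear the rim of its cup. About 25 g.
- gold_jar: small dark-brown jar with a wide cream-gold screw lid, standing upright, 54 mm tall, body 52 mm across, lid (36 to 54 mm up) 56 mm. Origin: centre of its underside, z up. Grasp it round the lid, so that the fingertips stay more than 17 mm above its underside, to clear the rim of its cup. About 160 g.
- tea_cup: blue-and-white patterned china tea cup, 61 mm across at the rim, 52 mm tall, standing upright among the kit on the table: a bystander, not to be moved. Origin: centre of its underside.
- meter_dock: fixed grey dock on the red tray, 112 x 72 mm. Origin: centre of its underside; x along its length (roughly away from the robot), z up. The meter lies, either way round, on a deck 10 mm up, in a 102 x 62 mm pocket; lips at the ends and corners rise to 18 mm. The middle 60 mm of each long side is open and the deck there only 42 mm wide: fingers pass down beside the meter.
- pen_rest: fixed white rest on the red tray, base 88 x 46 mm. Origin: centre of its underside; x is the direction in which the pen lies (either way round, centred), z up. Two open-ended saddles, centres 66 mm apart: floors 12 mm up, groove 25 mm wide, cheeks flaring above 17 mm to 25 mm. Between the saddles (48 mm clear) only the 7 mm high base is below, so fingers can hold the pen at mid length.
- vial_cup: small fixed white round cup on the red tray, 56 mm across at the foot. Origin: centre of its underside, on the cup's axis, z up. Inside 38 mm across, its floor 6 mm and its flared rim 22 mm above the origin. It stands beside the large cup, 76 mm between centres, either one nearer to the robot.
- jar_cup: large fixed white round cup, 82 mm across at the foot, on the red tray. Origin: centre of its underside, on the cup's axis, z up. Inside it is 64 mm across, its floor 6 mm and its flared rim 22 mm above the origin.

How it is judged (in metres and radians):
At the end, for the whole second after the job is handed in: Meter flat in its dock (12 mm, 0.25 rad), pen in both saddles (15 mm lengthwise, 10 mm sideways, 0.25 rad), vial on the small cup's floor and jar on the large cup's (12 mm, upright to 0.1 rad), each within 3 mm of seated height and at rest; tea cup upright, within 20 mm of its start (x of meter in the frame of meter_dock between -0.012 and 0.012 m and y of meter in the frame of meter_dock between -0.012 and 0.012 m and angle between the x axis of meter and the x axis of meter_dock, either way round below 0.25 rad and z of meter in the frame of meter_dock between 0.007 and 0.013 m and angle between each of meter, lancet_pen, strip_vial, gold_jar, tea_cup's own z axis and vertical below 0.1 rad and linear speed of each of meter, lancet_pen, strip_vial, gold_jar below 0.02 m/s and angular speed of each of meter, lancet_pen, strip_vial, gold_jar below 0.3 rad/s and x of lancet_pen in the frame of pen_rest between -0.015 and 0.015 m and y of lancet_pen in the frame of pen_rest between -0.01 and 0.01 m and angle between the y axis of lancet_pen and the x axis of pen_rest, either way round below 0.25 rad and z of lancet_pen in the frame of pen_rest between 0.009 and 0.015 m and horizontal distance between strip_vial and vial_cup below 0.012 m and z of strip_vial in the frame of vial_cup between 0.003 and 0.009 m and horizontal distance between gold_jar and jar_cup below 0.012 m and z of gold_jar in the frame of jar_cup between 0.003 and 0.009 m and distance of tea_cup from where it was at the start of the episode below 0.02 m); the robot touches nothing.
It fails at once if the tea cup is shifted by more than 20 mm or tipped (distance of tea_cup from where it was at the start of the episode above 0.02 m or angle between tea_cup's own z axis and vertical above 0.3 rad).
It also fails if it takes over 115 s, if anything falls off the work surface, if the arm or the gripper's body presses on something with over 40 N, if the wrist force passes 120 N, or if a joint passes its speed limit or range.

## Working session

There is one attempt and no reset: what is moved stays moved. The work goes in short steps, Python scripts to look and compute and a tool call to move; the robot and the scene stay as the last step left them, time stands still between calls to the robot, and variables do not carry over. Pictures are saved under pics/ and viewed, at most 14 in all, crops included, and the job is handed in when it is done.

Besides the shell and the picture viewer there is one more tool, called after "Emit:" as name(argument=value, ...) on one line, values as JSON. step_arm: Moves the arm, as the interface text tells. Its arguments: {"type":"object","properties":{"plan":{"type":"array"},"squeeze":{"type":"number"}},"required":["plan"]}

```bash
ls; mkdir -p pics
python3 - <<'E'
from rig import *
import cv2
print(sense())
for n in("top","side"):
    c=capture(n); cv2.imwrite(f"pics/{n}0.png",c["color"][:,:,::-1]); 
    import numpy as np
    np.savez(f"{n}0.npz",**c)
    print({k:v for k,v in c.items() if k not in("color","depth")}, (c["depth"]>0).mean())
E
```

```text
pics
{'time_s': 0.0, 'joints': array([-1.53239986e+00,  3.13476299e-01,  1.49843867e+00,  1.42625344e-05,
        1.33100308e+00, -2.23336331e-01]), 'dq': array([-0.00151779, -0.00109669, -0.00155371, -0.00168456,  0.00135549,
       -0.00098466]), 'tau': array([ 1.87011829e-03, -4.12257457e+01, -2.59741545e+01, -8.43640260e-05,
        4.12702560e-03, -4.14725389e-05]), 'eef_pos': array([ 135.86284806, -506.9467018 ,  303.32095823]), 'ee_rot': array([-6.59230198e-04,  9.91449211e-01,  1.30491469e-01,  6.80891301e-05]), 'force': array([-1.18313902,  0.78695493,  0.89963184]), 'wrist_torque': array([ 0.0139435 , -0.0271357 ,  0.01551996]), 'grip_force': 0.0, 'grip_width': 1.0007914326072167}
{'vertical_fov': 43.433905524112234, 'cx': 317.4661163206882, 'cy': 195.30586489135558, 'k1': -0.08241943387937864, 'rvec': array([ 2.15806031, -2.11096795,  0.16851012]), 'tvec': array([ 39.17786107, 481.34668568, 952.79863291])} 0.93197265625
{'vertical_fov': 49.524923608270285, 'cx': 319.70138389168204, 'cy': 192.02338883354892, 'k1': -0.11475404266758599, 'rvec': array([ 1.92236238, -0.5870337 ,  0.35587687]), 'tvec': array([-376.42228274,  149.60341783,  834.74333387])} 0.9362109375
```

View pics/top0.png

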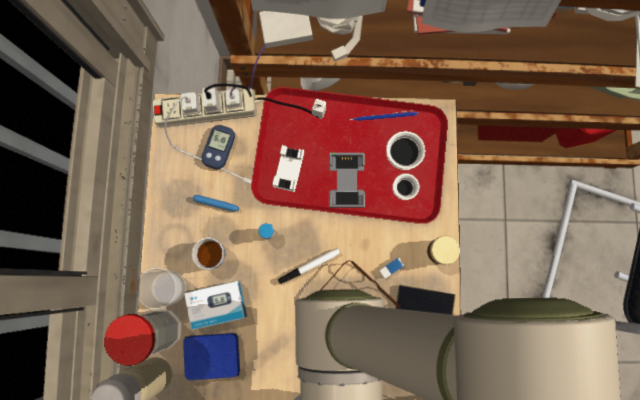

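View pics/side0.png

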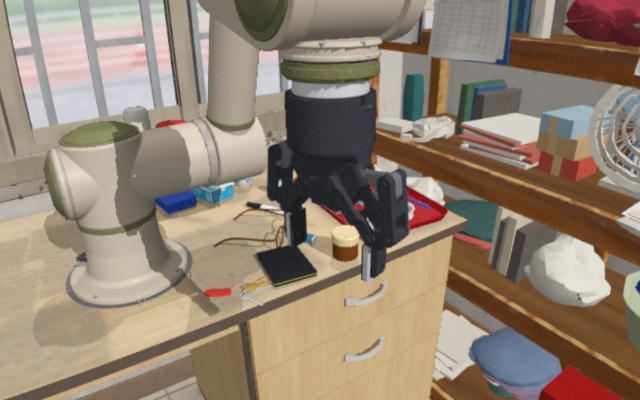

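The top view (up = +x, left = +y) shows:
- **Pieces:** meter (217,147), pen (215,203), vial (266,231), tea cup (208,254), jar (444,250).
- **Holders:** pen rest (289,168), dock (348,180), jar cup (405,151), vial cup (405,187).

The side view shows the gripper near the jar.

```bash
cat > h.py <<'E'
import numpy as np, cv2
from scipy.spatial.transform import Rotation as R
def cam(c, s=None):
    """K, dist, world-from-camera rotation and origin"""
    h=c["color"].shape[0]; f=h/2/np.tan(np.radians(float(c["vertical_fov"]))/2)
    K=np.array([[f,0,float(c["cx"])],[0,f,float(c["cy"])],[0,0,1]]); D=np.array([float(c["k1"]),0,0,0])
    if "rvec" in c: Rw=cv2.Rodrigues(np.array(c["rvec"]))[0].T; o=-Rw@np.array(c["tvec"])
    else:
        q=s["ee_rot"]; Rt=R.from_quat([q[1],q[2],q[3],q[0]]).as_matrix(); m=np.array(c["mount"])
        Rw=Rt@m[:3,:3]; o=Rt@m[:3,3]+s["eef_pos"]
    return K,D,Rw,o
def rays(c,px,s=None):
    K,D,Rw,o=cam(c,s); n=cv2.undistortPoints(np.asarray(px,float).reshape(-1,1,2),K,D).reshape(-1,2)
    return o,np.c_[n,np.ones(len(n))]@Rw.T
def plane(c,px,z,s=None):
    o,d=rays(c,px,s); return o+d*((z-o[2])/d[:,2])[:,None]
def cloud(c,s=None):
    h,w=c["depth"].shape; u,v=np.meshgrid(np.arange(w),np.arange(h))
    o,d=rays(c,np.c_[u.ravel(),v.ravel()],s); P=o+d*np.asarray(c["depth"]).reshape(-1,1)
    P[np.asarray(c["depth"]).ravel()==0]=np.nan
    return P.reshape(h,w,3)
E
python3 - <<'E'
from h import *
c=np.load("top0.npz"); P=cloud(c); hsv=cv2.cvtColor(c["color"],cv2.COLOR_RGB2HSV)
def at(u,v): return P[v-1:v+2,u-1:u+2].reshape(-1,3).mean(0).round(1)
for n,p in dict(table=(240,270),tray=(320,200),tray2=(430,110),meter=(217,147),pen=(215,203),vial=(266,231),cup=(208,254),jar=(444,250),dock=(348,180),rest=(289,168)).items(): print(n,at(*p),hsv[p[1],p[0]])
def rect(name,win,zlo,zhi,hm=None):
    u0,u1,v0,v1=win; m=np.zeros(P.shape[:2],bool); m[v0:v1,u0:u1]=1
    m&=(P[...,2]>zlo)&(P[...,2]<zhi)
    if hm is not None: m&=hm
    n,l,st,ce=cv2.connectedComponentsWithStats(m.astype(np.uint8))
    k=1+np.argmax(st[1:,4]); q=P[l==k]
    r=cv2.minAreaRect(q[:,:2].astype(np.float32)); print(name,(l==k).sum(),np.round(r[0],1),np.round(r[1],1),round(r[2],1),"circ",np.round(cv2.minEnclosingCircle(q[:,:2].astype(np.float32))[0],1),round(cv2.minEnclosingCircle(q[:,:2].astype(np.float32))[1],1),"z",np.median(q[:,2]).round(1))
rect("meter",(195,242,120,175),10,30)
rect("pen",(185,245,188,218),8,30)
rect("vial",(250,285,215,248),42,60)
rect("cup",(188,232,232,275),46,60)
rect("jar",(422,466,230,272),46,65)
E
```

```text
table [331.  202.7  -0.4] [ 17  84 182]
tray [476.4  44.6   4.7] [179 207 160]
tray2 [ 672.9 -183.3    8.2] [178 222 107]
meter [580.2 259.1  18. ] [ 33  41 181]
pen [463.9 257.2  15.5] [102 153 170]
vial [406.7 147.9  48. ] [ 99 183 187]
cup [360.1 262.4  30.7] [ 13 226 106]
jar [ 376.8 -195.8   54. ] [ 24  85 242]
dock [518.1 -11.7  10.8] [ 24  10 131]
rest [541.1 109.8   8.2] [ 19  17 241]
meter 985 [582.8 259.2] [51.3 91.3] 73.3 circ [582.7 259. ] 46.6 z 16.2
pen 333 [464.3 257.1] [95.1 15.5] 76.0 circ [467.  256.4] 47.6 z 14.0
vial 180 [406.7 149.1] [27.1 28.7] 2.3 circ [408.4 148.2] 15.4 z 48.6
cup 117 [360.8 258.5] [58.5 58.1] 46.1 circ [361.  259.2] 30.5 z 51.3
jar 653 [ 378.  -197.8] [52.2 55.6] 0.6 circ [ 377.3 -197.8] 28.3 z 54.4
```

Run:
```python
from h import *
c=np.load("top0.npz"); P=cloud(c); hsv=cv2.cvtColor(c["color"],cv2.COLOR_RGB2HSV)
U,V=np.meshgrid(np.arange(640),np.arange(400))
def sel(win,zlo,zhi,hm=True): u0,u1,v0,v1=win; return (U>=u0)&(U<u1)&(V>=v0)&(V<v1)&(P[...,2]>zlo)&(P[...,2]<zhi)&hm
def rep(n,m):
    q=P[m]; r=cv2.minAreaRect(q[:,:2].astype(np.float32)); b=cv2.boxPoints(r); e=[b[1]-b[0],b[2]-b[1]]; a=max(e,key=np.linalg.norm)
    print(n,len(q),np.round(r[0],1),np.round(r[1],1),"axis deg",round(np.degrees(np.arctan2(a[1],a[0]))%180,1),"circ",np.round(cv2.minEnclosingCircle(q[:,:2].astype(np.float32)),1) if 0 else [np.round(x,1) for x in cv2.minEnclosingCircle(q[:,:2].astype(np.float32))],"z",np.percentile(q[:,2],[5,50,95]).round(1))
notred=~((hsv[...,1]>120)&((hsv[...,0]>165)|(hsv[...,0]<8)))
rep("meter",sel((195,242,120,175),10,30)); rep("pen",sel((185,245,188,218),8,30))
for z in(2,5,8,14): rep(f"dock>{z}",sel((322,375,145,214),z,40,notred))
for z in(3,6,14,20): rep(f"rest>{z}",sel((266,312,138,200),z,40,notred))
for z in(3,10,18): rep(f"jcup>{z}",sel((380,430,124,171),z,40,notred))
for z in(3,10,18): rep(f"vcup>{z}",sel((385,425,171.5,204),z,40,notred))
for n,w in dict(dock=(322,375,145,214),rest=(266,312,138,200),jc=(380,430,124,174),vc=(385,425,170,204)).items():
    m=sel(w,-10,9,~notred); print(n,"tray z",np.percentile(P[m][:,2],[10,50,90]).round(1))
for n,ctr in dict(jc=(405,151),vc=(405,187)).items(): print(n,P[ctr[1]-2:ctr[1]+3,ctr[0]-2:ctr[0]+3,2].mean())
cv2.imwrite("pics/hold.png",cv2.resize(c["color"][110:220,250:440,::-1],None,fx=4,fy=4,interpolation=cv2.INTER_CUBIC))
```

```text
meter 1011 [592.6 261.4] [109.6  74.8] axis deg 13.9 circ [array([588.6, 278.8]), np.float64(57.2)] z [12.1 16.1 19.7]
pen 333 [464.3 257.1] [95.1 15.5] axis deg 76.0 circ [array([467. , 256.4]), np.float64(47.6)] z [ 9.8 14.  17.9]
dock>2 1657 [513.   -8.4] [ 74.9 129.3] axis deg 179.1 circ [array([512.4,  -5.8]), np.float64(71.7)] z [ 7.5 11.  18.6]
dock>5 1652 [511.5  -7.4] [125.6  75.1] axis deg 0.1 circ [array([512.4,  -5.8]), np.float64(71.7)] z [ 7.5 11.  18.6]
dock>8 1525 [511.5  -6.9] [125.1  75.2] axis deg 0.7 circ [array([512.4,  -5.8]), np.float64(71.7)] z [ 8.6 11.2 18.9]
dock>14 318 [511.5  -6.9] [125.5  74.4] axis deg 0.3 circ [array([512.4,  -5.8]), np.float64(71.7)] z [14.3 17.5 20.7]
rest>3 972 [541.9 112.5] [49.9 91.7] axis deg 168.2 circ [array([541.5, 110.3]), np.float64(49.7)] z [ 4.6  9.2 24.8]
rest>6 815 [541.6 111.2] [47.1 91.7] axis deg 168.4 circ [array([541.3, 109.4]), np.float64(49.3)] z [ 6.4 10.6 25.1]
rest>14 239 [539.8 111.6] [47.1 83.9] axis deg 168.5 circ [array([539.7, 111.5]), np.float64(46.8)] z [14.4 22.5 26.5]
rest>20 180 [539.9 111.4] [47.1 83
[... 262 characters left out ...]
circ [array([ 582.6, -128.2]), np.float64(40.0)] z [10.8 20.1 24.2]
jcup>18 323 [ 581.9 -127.4] [78.3 76.8] axis deg 13.1 circ [array([ 582.6, -128.2]), np.float64(40.0)] z [18.3 21.2 24.4]
vcup>3 564 [ 508.5 -128.9] [53.2 57.3] axis deg 163.0 circ [array([ 508.8, -129.9]), np.float64(29.4)] z [ 3.7  9.5 23.5]
vcup>10 275 [ 505.9 -129.1] [51.2 52. ] axis deg 101.7 circ [array([ 505.8, -128.8]), np.float64(26.4)] z [12.4 21.  23.9]
vcup>18 218 [ 505.9 -129.1] [51.2 52. ] axis deg 101.7 circ [array([ 505.8, -128.8]), np.float64(26.4)] z [18.2 21.4 24. ]
dock tray z [1.8 4.2 6.6]
rest tray z [1.9 4.2 6.6]
jc tray z [1.8 4.2 6.4]
vc tray z [1.9 4.2 6.5]
jc 6.144190104462832
vc 6.6119577556865305
```

View pics/hold.png

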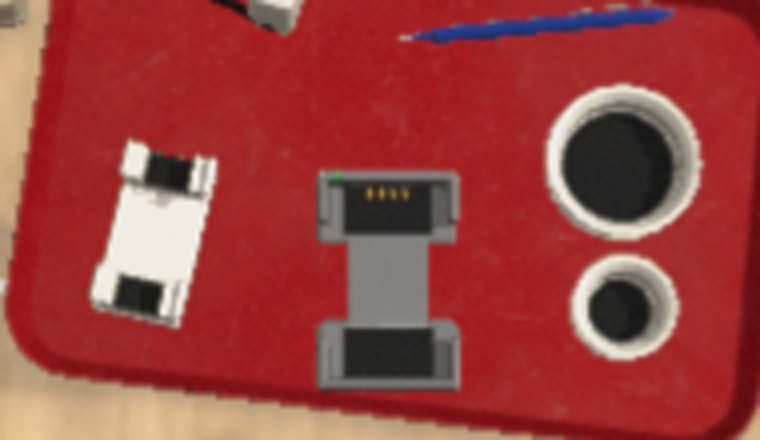

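The crop shows the dock straight along x (318–460 × 172–388 in crop pixels), the rest tilted about −12°, and both cups empty. Next I refine the dock and compute the first jar moves.

```bash
cat >> h.py <<'E'
def go(s,x,y,z,psi):
    """offset (cm) and rot (deg) in the current tool frame to TCP x,y,z mm, tool x heading psi deg, pointing down"""
    q=s["ee_rot"]; A=R.from_quat([q[1],q[2],q[3],q[0]]); p=np.radians(psi)
    B=R.from_matrix(np.array([[np.cos(p),np.sin(p),0],[np.sin(p),-np.cos(p),0],[0,0,-1]]))
    print("offset",(A.inv().apply(np.array([x,y,z])-s["eef_pos"])/10).round(2),"rot",np.degrees((A.inv()*B).as_rotvec()).round(1))
E
python3 - <<'E'
from h import *
from rig import sense
c=np.load("top0.npz"); hsv=cv2.cvtColor(c["color"],cv2.COLOR_RGB2HSV)
m=np.zeros((400,640),np.uint8); m[140:218,318:380]=((hsv[...,1]<90)|(hsv[...,2]<60))[140:218,318:380]
n,l,st,ce=cv2.connectedComponentsWithStats(cv2.morphologyEx(m,cv2.MORPH_OPEN,np.ones((3,3)))); k=1+np.argmax(st[1:,4]); print(st[k])
v,u=np.nonzero(l==k); q=plane(c,np.c_[u,v],16.)[:,:2].astype(np.float32); print(cv2.minAreaRect(q))
s=sense(); go(s,378,-197.8,180,0); go(s,378,-197.8,99,0)
E
```

```text
[ 329  153   36   54 1584]
((518.5315551757812, -8.678565979003906), (110.06753540039062, 71.83723449707031), 1.0585510730743408)
offset [ 31.39 -23.58  12.38] rot [-0.1 -0.  15. ]
offset [ 31.38 -23.57  20.48] rot [-0.1 -0.  15. ]
```

Emit:
step_arm(plan=[{"offset":[31.4,-23.6,12.4],"rot":[0,0,15],"gripper":8.5},{"offset":[31.4,-23.6,12.4],"rot":[0,0,15],"gripper":8.5},{"offset":[31.4,-23.6,12.4],"rot":[0,0,15],"gripper":8.5},{"offset":[31.4,-23.6,12.4],"rot":[0,0,15],"gripper":8.5},{"offset":[31.4,-23.6,12.4],"rot":[0,0,15],"gripper":8.5},{"offset":[31.4,-23.6,12.4],"rot":[0,0,15],"gripper":8.5},{"offset":[31.4,-23.6,12.4],"rot":[0,0,15],"gripper":8.5},{"offset":[31.4,-23.6,12.4],"rot":[0,0,15],"gripper":8.5},{"offset":[31.4,-23.6,12.4],"rot":[0,0,15],"gripper":8.5},{"offset":[31.4,-23.6,12.4],"rot":[0,0,15],"gripper":8.5},{"offset":[31.4,-23.6,12.4],"rot":[0,0,15],"gripper":8.5},{"offset":[31.4,-23.6,12.4],"rot":[0,0,15],"gripper":8.5}])

```text
time_s: 1.3
eef_pos: [377.6, -199.1, 180.3]
ee_rot: [0.0, 1.0, -0.001, 0.0]
force: [-0.3, -0.4, -0.6]
grip_width: 0.996
grip_force: 0.0
```

Emit:
step_arm(plan=[{"offset":[0,-0.1,3],"rot":[0,0,0],"gripper":8.5},{"offset":[0,-0.1,6],"rot":[0,0,0],"gripper":8.5},{"offset":[0,-0.1,8],"rot":[0,0,0],"gripper":8.5},{"offset":[0,-0.1,8.1],"rot":[0,0,0],"gripper":8.5},{"offset":[0,-0.1,8.1],"rot":[0,0,0],"gripper":6.5},{"offset":[0,-0.1,8.1],"rot":[0,0,0],"gripper":6},{"offset":[0,-0.1,8.1],"rot":[0,0,0],"gripper":5},{"offset":[0,-0.1,8.1],"rot":[0,0,0],"gripper":5},{"offset":[0,-0.1,8.1],"rot":[0,0,0],"gripper":5},{"offset":[0,-0.1,8.1],"rot":[0,0,0],"gripper":5},{"offset":[0,-0.1,8.1],"rot":[0,0,0],"gripper":5}], squeeze=40)

```text
time_s: 2.4
eef_pos: [378.5, -197.5, 100.4]
ee_rot: [0.001, 1.0, -0.0, 0.001]
force: [-2.9, -1.0, 7.6]
grip_width: 0.637
grip_force: 40.7
```

Emit:
step_arm(plan=[{"offset":[0,0,-3],"rot":[0,0,0],"gripper":5},{"offset":[0,0,-7],"rot":[0,0,0],"gripper":5},{"offset":[3,-1,-8],"rot":[0,0,0],"gripper":5},{"offset":[7,-2.4,-8],"rot":[0,0,0],"gripper":5},{"offset":[11,-3.8,-8],"rot":[0,0,0],"gripper":5},{"offset":[15,-5.2,-8],"rot":[0,0,0],"gripper":5},{"offset":[18.5,-6.3,-8],"rot":[0,0,0],"gripper":5},{"offset":[20.4,-7,-8],"rot":[0,0,0],"gripper":5},{"offset":[20.4,-7,-8],"rot":[0,0,0],"gripper":5},{"offset":[20.4,-7,-8],"rot":[0,0,0],"gripper":5},{"offset":[20.4,-7,-8],"rot":[0,0,0],"gripper":5}])

```text
time_s: 3.5
eef_pos: [581.4, -127.3, 179.3]
ee_rot: [0.0, 1.0, -0.0, -0.0]
force: [0.3, 0.8, -2.4]
grip_width: 0.638
grip_force: 43.7
```

Run:
```python
from rig import *
from h import *
s=sense(); print(s["eef_pos"],s["grip_width"],s["grip_force"])
c=capture("side"); cv2.imwrite("pics/s1.png",c["color"][:,:,::-1]); t=capture("top"); P=cloud(t); hsv=cv2.cvtColor(c["color"],cv2.COLOR_RGB2HSV)
go(s,582.2,-127.7,108,0)
```

```text
[ 581.37530689 -127.28990512  179.26043027] 0.6381432729791798 43.6796772480011
offset [0.08 0.04 7.13] rot [ 0.  0. -0.]
```

View pics/s1.png

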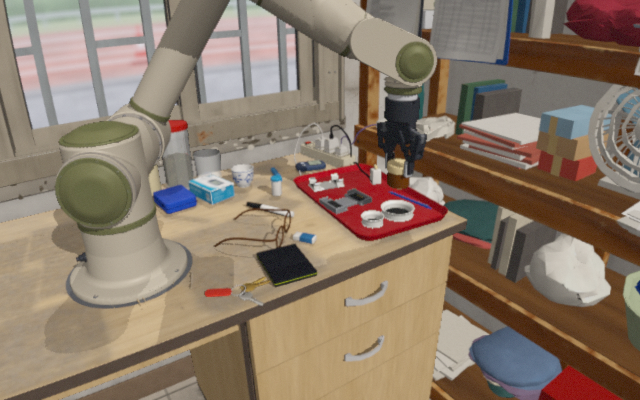

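The side view shows the jar upright in the gripper at (397,175), above the tray. Lowering it.

Emit:
step_arm(plan=[{"offset":[0.05,0,3],"rot":[0,0,0],"gripper":5},{"offset":[0.1,0,5],"rot":[0,0,0],"gripper":5},{"offset":[0.1,0,6],"rot":[0,0,0],"gripper":5},{"offset":[0.1,0,6.6],"rot":[0,0,0],"gripper":5},{"offset":[0.1,0,7],"rot":[0,0,0],"gripper":5},{"offset":[0.1,0,7.2],"rot":[0,0,0],"gripper":5},{"offset":[0.1,0,7.2],"rot":[0,0,0],"gripper":5},{"offset":[0.1,0,7.2],"rot":[0,0,0],"gripper":5}])

```text
time_s: 4.4
eef_pos: [583.3, -127.0, 107.4]
ee_rot: [0.0, 1.0, 0.0, 0.0]
force: [-0.7, 0.1, -1.0]
grip_width: 0.633
grip_force: 43.7
```

Emit:
step_arm(plan=[{"offset":[0,0,0],"rot":[0,0,0],"gripper":6.5},{"offset":[0,0,0],"rot":[0,0,0],"gripper":8},{"offset":[0,0,0],"rot":[0,0,0],"gripper":8},{"offset":[0,0,0],"rot":[0,0,0],"gripper":8},{"offset":[0,0,-3],"rot":[0,0,0],"gripper":8},{"offset":[0,0,-7],"rot":[0,0,0],"gripper":8},{"offset":[0,0,-9],"rot":[0,0,0],"gripper":8},{"offset":[-5,-8,-9],"rot":[0,0,0],"gripper":8},{"offset":[-9,-12,-9],"rot":[0,0,0],"gripper":8},{"offset":[-13,-16,-9],"rot":[0,0,0],"gripper":6},{"offset":[-16,-20,-9],"rot":[0,0,0],"gripper":6},{"offset":[-17.6,-24,-9],"rot":[0,0,0],"gripper":6}])

```text
time_s: 5.6
eef_pos: [431.1, 73.0, 197.1]
ee_rot: [0.0, 1.0, -0.0, 0.0]
force: [0.4, 0.5, 0.5]
grip_width: 0.7
grip_force: 0.0
```

Run:
```python
from rig import *
from h import *
s=sense(); print(s["eef_pos"],s["grip_width"])
c=capture("top"); cv2.imwrite("pics/t1.png",c["color"][:,:,::-1]); P=cloud(c)
m=np.zeros((400,640),bool); m[120:175,375:435]=1
q=P[m&(P[...,2]>50)&(P[...,2]<75)]; print(len(q),cv2.minEnclosingCircle(q[:,:2].astype(np.float32)),cv2.minAreaRect(q[:,:2].astype(np.float32)),np.median(q[:,2]))
go(s,407.2,148.5,180,0); go(s,407.2,148.5,94,0)
```

```text
[431.05958405  73.02986693 197.06839404] 0.6996591699726903
627 ((581.8507080078125, -128.513671875), 29.17078971862793) ((581.963134765625, -127.30947875976562), (55.41981887817383, 53.51036071777344), 8.60313606262207) 59.44340759377155
offset [-2.39 -7.54  1.71] rot [ 0.  -0.  -0.1]
offset [-2.4  -7.54 10.31] rot [ 0.  -0.  -0.1]
```

View pics/t1.png

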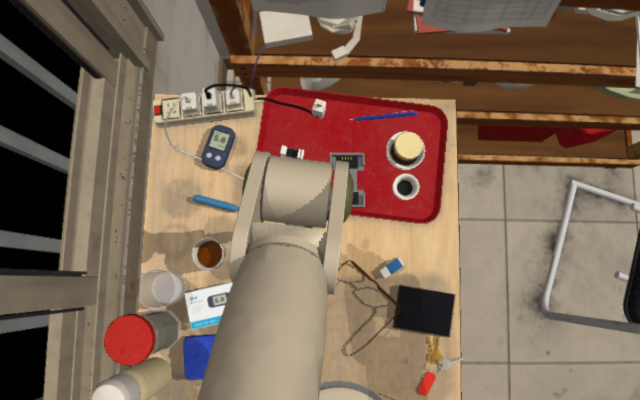

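The jar sits centred in its cup at (407,148), with its top at 59 mm. Now the vial.

Emit:
step_arm(plan=[{"offset":[-2.4,-7.5,1.7],"rot":[0,0,0],"gripper":6},{"offset":[-2.4,-7.5,1.7],"rot":[0,0,0],"gripper":6},{"offset":[-2.4,-7.5,1.7],"rot":[0,0,0],"gripper":6},{"offset":[-2.4,-7.5,1.7],"rot":[0,0,0],"gripper":6},{"offset":[-2.4,-7.5,1.7],"rot":[0,0,0],"gripper":6}])

```text
time_s: 6.15
eef_pos: [409.3, 146.4, 180.2]
ee_rot: [0.0, 1.0, -0.0, 0.0]
force: [-0.7, -0.4, -0.4]
grip_width: 0.703
grip_force: 0.0
```

Emit:
step_arm(plan=[{"offset":[-0.2,-0.2,1],"rot":[0,0,0],"gripper":6},{"offset":[-0.2,-0.2,4],"rot":[0,0,0],"gripper":6},{"offset":[-0.2,-0.2,7],"rot":[0,0,0],"gripper":6},{"offset":[-0.2,-0.2,8.5],"rot":[0,0,0],"gripper":6},{"offset":[-0.2,-0.2,8.6],"rot":[0,0,0],"gripper":6},{"offset":[-0.2,-0.2,8.6],"rot":[0,0,0],"gripper":4},{"offset":[-0.2,-0.2,8.6],"rot":[0,0,0],"gripper":3.3},{"offset":[-0.2,-0.2,8.6],"rot":[0,0,0],"gripper":2.2},{"offset":[-0.2,-0.2,8.6],"rot":[0,0,0],"gripper":2.2},{"offset":[-0.2,-0.2,8.6],"rot":[0,0,0],"gripper":2.2},{"offset":[-0.2,-0.2,8.6],"rot":[0,0,0],"gripper":2.2}], squeeze=30)

```text
time_s: 7.25
eef_pos: [407.3, 149.0, 94.7]
ee_rot: [-0.0, 1.0, 0.0, 0.001]
force: [-0.6, -0.7, 7.1]
grip_width: 0.321
grip_force: 29.6
```

Emit:
step_arm(plan=[{"offset":[0,0,-3],"rot":[0,0,0],"gripper":2.2},{"offset":[0,0,-7],"rot":[0,0,0],"gripper":2.2},{"offset":[1,3,-9],"rot":[0,0,0],"gripper":2.2},{"offset":[2.5,7,-9],"rot":[0,0,0],"gripper":2.2},{"offset":[4,11,-9],"rot":[0,0,0],"gripper":2.2},{"offset":[5.5,15.5,-9],"rot":[0,0,0],"gripper":2.2},{"offset":[7,20,-9],"rot":[0,0,0],"gripper":2.2},{"offset":[8.5,24,-9],"rot":[0,0,0],"gripper":2.2},{"offset":[9.5,26.8,-9],"rot":[0,0,0],"gripper":2.2},{"offset":[9.9,27.8,-9],"rot":[0,0,0],"gripper":2.2},{"offset":[9.9,27.8,-9],"rot":[0,0,0],"gripper":2.2},{"offset":[9.9,27.8,-9],"rot":[0,0,0],"gripper":2.2}])

```text
time_s: 8.45
eef_pos: [505.4, -127.8, 183.8]
ee_rot: [-0.0, 1.0, 0.0, -0.0]
force: [0.6, 0.5, 0.3]
grip_width: 0.325
grip_force: 29.8
```

Emit:
step_arm(plan=[{"offset":[0,0.1,3],"rot":[0,0,0],"gripper":2.2},{"offset":[0,0.1,6],"rot":[0,0,0],"gripper":2.2},{"offset":[0,0.1,7.2],"rot":[0,0,0],"gripper":2.2},{"offset":[0,0.1,7.8],"rot":[0,0,0],"gripper":2.2},{"offset":[0,0.1,8.2],"rot":[0,0,0],"gripper":2.2},{"offset":[0,0.1,8.2],"rot":[0,0,0],"gripper":2.2},{"offset":[0,0.1,8.2],"rot":[0,0,0],"gripper":2.2}])

```text
time_s: 9.15
eef_pos: [506.1, -130.1, 102.8]
ee_rot: [0.0, 1.0, 0.0, 0.001]
force: [0.3, -1.0, -0.3]
grip_width: 0.319
grip_force: 29.7
```

Emit:
step_arm(plan=[{"offset":[0,0,0.15],"rot":[0,0,0],"gripper":2.2},{"offset":[0,0,0.15],"rot":[0,0,0],"gripper":2.2},{"offset":[0,0,0.15],"rot":[0,0,0],"gripper":3.5},{"offset":[0,0,0.15],"rot":[0,0,0],"gripper":4.5},{"offset":[0,0,0.15],"rot":[0,0,0],"gripper":4.5},{"offset":[0,0,-2],"rot":[0,0,0],"gripper":4.5},{"offset":[0,0,-6],"rot":[0,0,0],"gripper":4.5},{"offset":[0,0,-9],"rot":[0,0,0],"gripper":7.5},{"offset":[1,-5,-9],"rot":[0,0,4],"gripper":7.5},{"offset":[3,-10,-9],"rot":[0,0,10],"gripper":7.5},{"offset":[4,-15,-9],"rot":[0,0,16],"gripper":7.5},{"offset":[5,-20,-9],"rot":[0,0,16.7],"gripper":7.5}])

```text
time_s: 10.35
eef_pos: [554.7, 65.3, 192.1]
ee_rot: [-0.0, 0.989, -0.147, 0.0]
force: [-0.3, 0.2, -0.7]
grip_width: 0.882
grip_force: 0.0
```

Run:
```python
from rig import *
from h import *
s=sense(); print(s["eef_pos"],s["grip_width"])
c=capture("side"); cv2.imwrite("pics/s2.png",cv2.resize(c["color"][120:260,220:480,::-1],None,fx=3,fy=3)); c=capture("top");P=cloud(c)
m=np.zeros((400,640),bool); m[170:215,380:435]=1
q=P[m&(P[...,2]>44)&(P[...,2]<70)]; print(len(q),cv2.minEnclosingCircle(q[:,:2].astype(np.float32)) if len(q) else 0,np.median(q[:,2]))
go(s,582.8,259.2,150,-16.7)
```

```text
[554.69116736  65.28314194 192.06999907] 0.8818870898913966
184 ((506.5832214355469, -131.24160766601562), 15.948527336120605) 54.29603126659748
offset [ -2.95 -19.37   4.21] rot [-0.  -0.  -0.2]
```

View pics/s2.png

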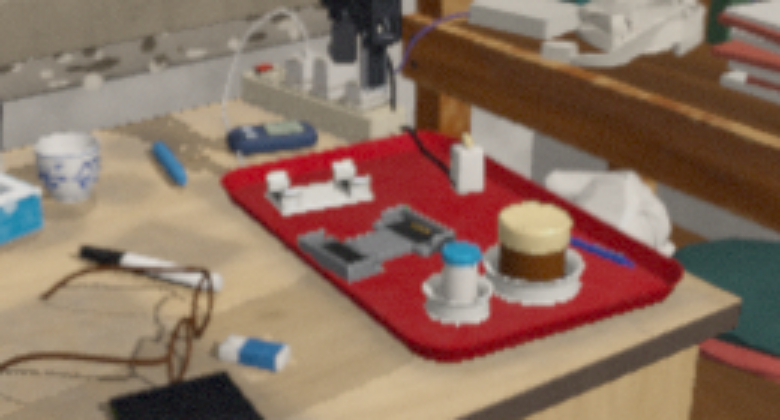

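The side view shows the vial upright in its cup at (460,275) and the jar seated at (533,250). Before the meter, I check how tall things are around it.

Run:
```python
from h import *
c=np.load("top0.npz"); P=cloud(c)
for x0 in range(540,700,20):
    print(x0,[int(np.nanmax(np.append(P[...,2][(P[...,0]>=x0)&(P[...,0]<x0+20)&(P[...,1]>=y)&(P[...,1]<y+20)],-1))) for y in range(180,340,20)])
```

```text
540 [20, 5, 3, 21, 20, 19, 5, 4]
560 [4, 5, 16, 20, 21, 19, 6, 11]
580 [2, 4, 20, 21, 21, 18, 4, 5]
600 [2, 4, 21, 21, 21, 13, 5, 111]
620 [4, 3, 14, 18, 25, 33, 116, 122]
640 [37, 52, 63, 79, 80, 72, 119, 116]
660 [38, 111, 124, 126, 120, 80, 87, 69]
680 [109, 111, 112, 77, 78, 75, 45, 34]
```

Emit:
step_arm(plan=[{"offset":[-3,-19.4,4.2],"rot":[0,0,0],"gripper":7.5},{"offset":[-3,-19.4,4.2],"rot":[0,0,0],"gripper":7.5},{"offset":[-3,-19.4,4.2],"rot":[0,0,0],"gripper":7.5},{"offset":[-3,-19.4,4.2],"rot":[0,0,0],"gripper":7.5},{"offset":[-3,-19.4,4.2],"rot":[0,0,0],"gripper":7.5},{"offset":[-3,-19.4,4.2],"rot":[0,0,0],"gripper":7.5},{"offset":[-3,-19.4,4.2],"rot":[0,0,0],"gripper":7.5},{"offset":[-3,-19.4,4.2],"rot":[0,0,0],"gripper":7.5}])

```text
time_s: 11.25
eef_pos: [581.9, 256.3, 150.4]
ee_rot: [-0.0, 0.989, -0.146, 0.0]
force: [0.4, 0.8, -0.0]
grip_width: 0.877
grip_force: 0.0
```

Run:
```python
from rig import *
from h import *
s=sense(); go(s,582.8,259.2,74,-16.7)
```

```text
offset [ 0.   -0.3   7.64] rot [-0.  -0.  -0.1]
```

Emit:
step_arm(plan=[{"offset":[-0.8,-0.3,0],"rot":[0,0,0],"gripper":7.5},{"offset":[-0.8,-0.3,2],"rot":[0,0,0],"gripper":7.5},{"offset":[-0.8,-0.3,4],"rot":[0,0,0],"gripper":7.5},{"offset":[-0.8,-0.3,5],"rot":[0,0,0],"gripper":7.5},{"offset":[-0.8,-0.3,6],"rot":[0,0,0],"gripper":7.5},{"offset":[-0.8,-0.3,6],"rot":[0,0,0],"gripper":7.5}])

```text
time_s: 11.85
eef_pos: [574.2, 262.8, 89.0]
ee_rot: [0.0, 0.989, -0.145, -0.001]
force: [-0.1, -0.7, -0.2]
grip_width: 0.88
grip_force: 0.0
```

Emit:
step_arm(plan=[{"offset":[0,0.1,0.8],"rot":[0,0,0],"gripper":7.5},{"offset":[0,0.1,1.5],"rot":[0,0,0],"gripper":7.5},{"offset":[0,0.1,1.5],"rot":[0,0,0],"gripper":7.5},{"offset":[0,0.1,1.5],"rot":[0,0,0],"gripper":6},{"offset":[0,0.1,1.5],"rot":[0,0,0],"gripper":5.5},{"offset":[0,0.1,1.5],"rot":[0,0,0],"gripper":4.6},{"offset":[0,0.1,1.5],"rot":[0,0,0],"gripper":4.6},{"offset":[0,0.1,1.5],"rot":[0,0,0],"gripper":4.6},{"offset":[0,0.1,1.5],"rot":[0,0,0],"gripper":4.6}], squeeze=30)

```text
time_s: 12.75
eef_pos: [574.7, 262.2, 75.6]
ee_rot: [-0.0, 0.989, -0.145, 0.001]
force: [-0.4, 1.4, 5.9]
grip_width: 0.592
grip_force: 31.8
```

Run:
```python
from rig import *
from h import *
s=sense(); print(s["eef_pos"]); go(s,510.5,-8.8,150,0.7)
```

```text
[574.69779386 262.22995735  75.6051943 ]
offset [ 1.65 27.8  -7.46] rot [ -0.   -0.1 -17.4]
```

Emit:
step_arm(plan=[{"offset":[0,0,-2],"rot":[0,0,0],"gripper":4.6},{"offset":[0,0,-5],"rot":[0,0,0],"gripper":4.6},{"offset":[0,1,-7.5],"rot":[0,0,0],"gripper":4.6},{"offset":[0.3,5,-7.5],"rot":[0,0,-3],"gripper":4.6},{"offset":[0.6,9,-7.5],"rot":[0,0,-6],"gripper":4.6},{"offset":[0.9,13.5,-7.5],"rot":[0,0,-9],"gripper":4.6},{"offset":[1.2,18,-7.5],"rot":[0,0,-12],"gripper":4.6},{"offset":[1.4,22,-7.5],"rot":[0,0,-15],"gripper":4.6},{"offset":[1.6,26,-7.5],"rot":[0,0,-17.4],"gripper":4.6},{"offset":[1.6,27.8,-7.5],"rot":[0,0,-17.4],"gripper":4.6},{"offset":[1.6,27.8,-7.5],"rot":[0,0,-17.4],"gripper":4.6},{"offset":[1.6,27.8,-7.5],"rot":[0,0,-17.4],"gripper":4.6}])

```text
time_s: 13.95
eef_pos: [509.8, -8.6, 149.8]
ee_rot: [-0.0, 1.0, 0.006, -0.0]
force: [-0.0, -0.7, 0.2]
grip_width: 0.59
grip_force: 31.7
```

Run:
```python
from rig import *
from h import *
s=sense(); print(s["eef_pos"]); go(s,510,-8.8,87,0.7)
```

```text
[509.81903162  -8.60227786 149.82056303]
offset [0.02 0.02 6.28] rot [-0.  0. -0.]
```

Emit:
step_arm(plan=[{"offset":[0,0,3],"rot":[0,0,0],"gripper":4.6},{"offset":[0,0,4.5],"rot":[0,0,0],"gripper":4.6},{"offset":[0,0,5.3],"rot":[0,0,0],"gripper":4.6},{"offset":[0,0,5.9],"rot":[0,0,0],"gripper":4.6},{"offset":[0,0,6.3],"rot":[0,0,0],"gripper":4.6},{"offset":[0,0,6.3],"rot":[0,0,0],"gripper":4.6},{"offset":[0,0,6.3],"rot":[0,0,0],"gripper":4.6}])

```text
time_s: 14.65
eef_pos: [510.1, -8.8, 87.4]
ee_rot: [0.0, 1.0, 0.006, 0.0]
force: [-0.2, -0.8, -0.8]
grip_width: 0.59
grip_force: 31.7
```

Emit:
step_arm(plan=[{"offset":[0,0,0.1],"rot":[0,0,0],"gripper":4.6},{"offset":[0,0,0.1],"rot":[0,0,0],"gripper":4.6},{"offset":[0,0,0.1],"rot":[0,0,0],"gripper":6},{"offset":[0,0,0.1],"rot":[0,0,0],"gripper":7},{"offset":[0,0,0.1],"rot":[0,0,0],"gripper":7},{"offset":[0,0,-2],"rot":[0,0,0],"gripper":7},{"offset":[0,0,-6],"rot":[0,0,0],"gripper":7},{"offset":[0,0,-9],"rot":[0,0,0],"gripper":7},{"offset":[-1,-4,-9],"rot":[0,0,-8],"gripper":4.5},{"offset":[-2,-8,-9],"rot":[0,0,-16],"gripper":4.5},{"offset":[-3,-12,-9],"rot":[0,0,-24],"gripper":4.5},{"offset":[-4,-16,-9],"rot":[0,0,-32],"gripper":4.5}])

```text
time_s: 15.85
eef_pos: [467.3, 152.1, 177.1]
ee_rot: [0.0, 0.959, 0.284, 0.0]
force: [0.5, 1.0, -0.1]
grip_width: 0.528
grip_force: 0.0
```

Run:
```python
from rig import *
from h import *
s=sense(); go(s,464.3,257.1,150,76)
```

```text
offset [ 5.47 -8.97  2.71] rot [  0.  -0. -43.]
```

Emit:
step_arm(plan=[{"offset":[5.5,-9,2.7],"rot":[0,0,-43],"gripper":4.5},{"offset":[5.5,-9,2.7],"rot":[0,0,-43],"gripper":4.5},{"offset":[5.5,-9,2.7],"rot":[0,0,-43],"gripper":4.5},{"offset":[5.5,-9,2.7],"rot":[0,0,-43],"gripper":4.5},{"offset":[5.5,-9,2.7],"rot":[0,0,-43],"gripper":4.5},{"offset":[5.5,-9,2.7],"rot":[0,0,-43],"gripper":4.5},{"offset":[5.5,-9,2.7],"rot":[0,0,-43],"gripper":4.5},{"offset":[5.5,-9,2.7],"rot":[0,0,-43],"gripper":4.5}])

```text
time_s: 16.65
eef_pos: [465.6, 256.0, 149.9]
ee_rot: [0.0, 0.791, 0.612, 0.0]
force: [-0.2, -0.8, -0.1]
grip_width: 0.524
grip_force: 0.0
```

Run:
```python
from rig import *
from h import *
s=sense(); print(s["eef_pos"]); go(s,464.3,257.1,77,76)
c=capture("top"); cv2.imwrite("pics/t3.png",c["color"][:,:,::-1]);P=cloud(c)
m=np.zeros((400,640),bool); m[140:218,322:375]=1
hsv=cv2.cvtColor(c["color"],cv2.COLOR_RGB2HSV); q=P[m&(P[...,2]>23)&(P[...,2]<36)]; print(len(q),cv2.minAreaRect(q[:,:2].astype(np.float32)),np.median(q[:,2]))
```

```text
[465.57047676 256.01580656 149.9498431 ]
offset [ 0.07 -0.15  7.29] rot [ 0.  -0.  -0.5]
992 ((504.8177490234375, -8.290508270263672), (116.85028839111328, 50.75167465209961), 0.9701666235923767) 26.4800671582733
```

View pics/t3.png

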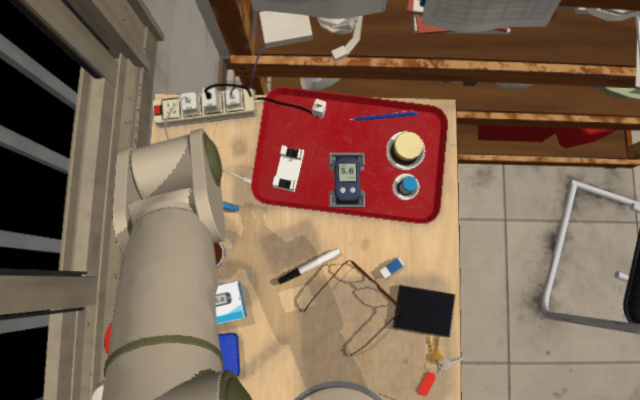

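The top view shows the meter lying in its dock at (347,181), with the vial at (405,186) and jar at (407,148) in place. Now the pen.

Emit:
step_arm(plan=[{"offset":[0.1,-0.1,3],"rot":[0,0,0],"gripper":4.5},{"offset":[0.1,-0.1,5.5],"rot":[0,0,0],"gripper":4.5},{"offset":[0.1,-0.1,7],"rot":[0,0,0],"gripper":4.5},{"offset":[0.1,-0.1,7.3],"rot":[0,0,0],"gripper":4.5},{"offset":[0.1,-0.1,7.3],"rot":[0,0,0],"gripper":3},{"offset":[0.1,-0.1,7.3],"rot":[0,0,0],"gripper":2},{"offset":[0.1,-0.1,7.3],"rot":[0,0,0],"gripper":1},{"offset":[0.1,-0.1,7.3],"rot":[0,0,0],"gripper":1},{"offset":[0.1,-0.1,7.3],"rot":[0,0,0],"gripper":1},{"offset":[0.1,-0.1,7.3],"rot":[0,0,0],"gripper":1}], squeeze=30)

```text
time_s: 17.7
eef_pos: [465.3, 257.5, 78.0]
ee_rot: [0.0, 0.79, 0.614, 0.001]
force: [-0.3, -0.3, 6.0]
grip_width: 0.171
grip_force: 31.2
```

Run:
```python
from rig import *
from h import *
s=sense(); print(s["eef_pos"]); go(s,539.8,111.5,150,-11.7)
```

```text
[465.33691198 257.50493091  77.9930242 ]
offset [-12.3   10.84  -7.19] rot [ 0.  -0.1 87.4]
```

Emit:
step_arm(plan=[{"offset":[0,0,-3],"rot":[0,0,0],"gripper":1},{"offset":[0,0,-6],"rot":[0,0,0],"gripper":1},{"offset":[-1,1,-7.2],"rot":[0,0,8],"gripper":1},{"offset":[-3,2.5,-7.2],"rot":[0,0,16],"gripper":1},{"offset":[-5,4.5,-7.2],"rot":[0,0,24],"gripper":1},{"offset":[-7,6,-7.2],"rot":[0,0,32],"gripper":1},{"offset":[-9,8,-7.2],"rot":[0,0,40],"gripper":1},{"offset":[-11,9.7,-7.2],"rot":[0,0,48],"gripper":1},{"offset":[-12.3,10.8,-7.2],"rot":[0,0,56],"gripper":1},{"offset":[-12.3,10.8,-7.2],"rot":[0,0,64],"gripper":1},{"offset":[-12.3,10.8,-7.2],"rot":[0,0,72],"gripper":1},{"offset":[-12.3,10.8,-7.2],"rot":[0,0,80],"gripper":1}])

```text
time_s: 18.9
eef_pos: [539.1, 111.3, 149.1]
ee_rot: [0.0, 0.999, -0.041, 0.0]
force: [-0.6, -0.4, -0.4]
grip_width: 0.171
grip_force: 30.4
```

Emit:
step_arm(plan=[{"offset":[0,0,0],"rot":[0,0,7.4],"gripper":1},{"offset":[0,0,0],"rot":[0,0,7.4],"gripper":1},{"offset":[0,0,0],"rot":[0,0,7.4],"gripper":1},{"offset":[0,0,0],"rot":[0,0,7.4],"gripper":1}])

```text
time_s: 19.3
eef_pos: [539.1, 111.5, 149.0]
ee_rot: [-0.0, 0.995, -0.101, 0.0]
force: [-0.0, -0.3, -0.7]
grip_width: 0.172
grip_force: 30.4
```

Run:
```python
from rig import *
from h import *
s=sense(); print(s["eef_pos"]); go(s,539.8,111.5,90.5,-11.7)
c=capture("side"); cv2.imwrite("pics/s4.png",cv2.resize(c["color"][120:260,220:480,::-1],None,fx=3,fy=3))
```

```text
[539.05297461 111.49570193 148.97744354]
offset [ 0.07 -0.02  5.85] rot [-0.  -0.   0.1]
```

View pics/s4.png

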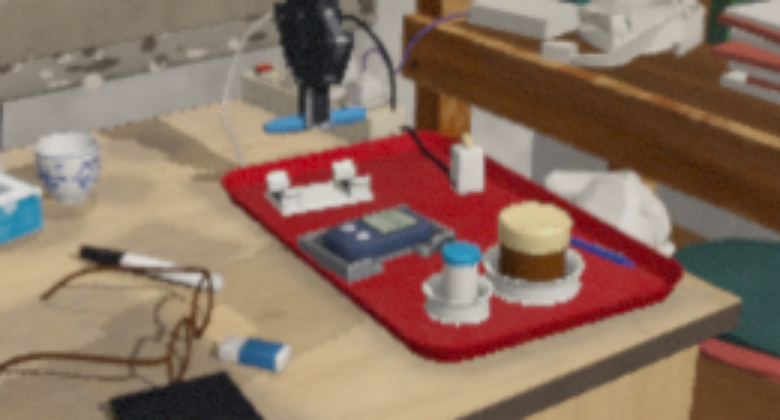

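The pen is held level above the rest at (315,120), aligned with it. The meter lies flat in its dock at (378,235). Lowering the pen.

Emit:
step_arm(plan=[{"offset":[0,0,2.5],"rot":[0,0,0],"gripper":1},{"offset":[0,0,4],"rot":[0,0,0],"gripper":1},{"offset":[0,0,5],"rot":[0,0,0],"gripper":1},{"offset":[0,0,5.6],"rot":[0,0,0],"gripper":1},{"offset":[0,0,5.8],"rot":[0,0,0],"gripper":1},{"offset":[0,0,5.8],"rot":[0,0,0],"gripper":1}])

```text
time_s: 19.95
eef_pos: [539.2, 111.5, 91.2]
ee_rot: [-0.0, 0.995, -0.102, 0.0]
force: [0.3, 0.6, -0.1]
grip_width: 0.174
grip_force: 30.4
```

Emit:
step_arm(plan=[{"offset":[0,0,0.05],"rot":[0,0,0],"gripper":1},{"offset":[0,0,0.05],"rot":[0,0,0],"gripper":2.2},{"offset":[0,0,0.05],"rot":[0,0,0],"gripper":3.2},{"offset":[0,0,0.05],"rot":[0,0,0],"gripper":3.2},{"offset":[0,0,0.05],"rot":[0,0,0],"gripper":3.2},{"offset":[0,0,-2],"rot":[0,0,0],"gripper":3.2},{"offset":[0,0,-6],"rot":[0,0,0],"gripper":3.2},{"offset":[0,0,-10],"rot":[0,0,0],"gripper":3.2},{"offset":[-5,0,-14],"rot":[0,0,0],"gripper":3.2},{"offset":[-10,0,-16],"rot":[0,0,0],"gripper":3.2},{"offset":[-15,0,-18],"rot":[0,0,0],"gripper":3.2},{"offset":[-19,0,-18],"rot":[0,0,0],"gripper":3.2}])

```text
time_s: 21.15
eef_pos: [361.6, 148.1, 271.0]
ee_rot: [-0.0, 0.995, -0.102, 0.002]
force: [-0.2, 0.1, 1.1]
grip_width: 0.375
grip_force: 0.0
```

Emit:
step_arm(plan=[{"offset":[0,8,-5],"rot":[0,0,0],"gripper":3.2},{"offset":[0,8,-5],"rot":[0,0,0],"gripper":3.2},{"offset":[0,16,-5],"rot":[0,0,0],"gripper":3.2},{"offset":[0,20,-5],"rot":[0,0,0],"gripper":3.2},{"offset":[0,24,-5],"rot":[0,0,0],"gripper":3.2},{"offset":[0,28,-5],"rot":[0,0,0],"gripper":3.2},{"offset":[0,28,-5],"rot":[0,0,0],"gripper":3.2},{"offset":[0,28,-5],"rot":[0,0,0],"gripper":3.2}])

```text
time_s: 21.95
eef_pos: [305.7, -127.0, 319.5]
ee_rot: [-0.0, 0.995, -0.104, -0.0]
force: [-0.3, 1.3, 0.4]
grip_width: 0.373
grip_force: 0.0
```

Run:
```python
from rig import *
from h import *
c=capture("top"); cv2.imwrite("pics/t5.png",c["color"][:,:,::-1]);P=cloud(c); hsv=cv2.cvtColor(c["color"],cv2.COLOR_RGB2HSV)
def rep(n,u0,u1,v0,v1,zl,zh,hm=True):
    m=np.zeros((400,640),bool); m[v0:v1,u0:u1]=1; m=m&(P[...,2]>zl)&(P[...,2]<zh)&hm
    k,l,st,_=cv2.connectedComponentsWithStats(m.astype(np.uint8)); q=P[l==1+np.argmax(st[1:,4])]
    r=cv2.minAreaRect(q[:,:2].astype(np.float32)); print(n,np.round(r[0],1),np.round(r[1],1),round(r[2],1),"z",np.percentile(q[:,2],[10,50,90]).round(1))
blue=(hsv[...,0]>90)&(hsv[...,0]<130)&(hsv[...,1]>80)
rep("pen",262,320,130,205,12,45,blue); rep("meter",325,372,150,212,21,40); rep("vial",380,430,170,206,44,70); rep("jar",380,435,120,172,50,75); rep("cup",188,232,232,275,46,60)
```

```text
pen [538.4 111.8] [18.  94.9] 78.2 z [22.7 26.1 28.8]
meter [518.  -8.] [90.8 50.8] 0.7 z [23.7 26.3 28.9]
vial [ 505.6 -130.5] [28.9 28.3] 83.1 z [51.3 54.2 56.7]
jar [ 581.3 -126.8] [54.8 54.1] 17.0 z [57.2 59.7 62. ]
cup [360.9 258.2] [57.7 58.4] 46.4 z [47.7 51.5 54.5]
```

View pics/t5.png

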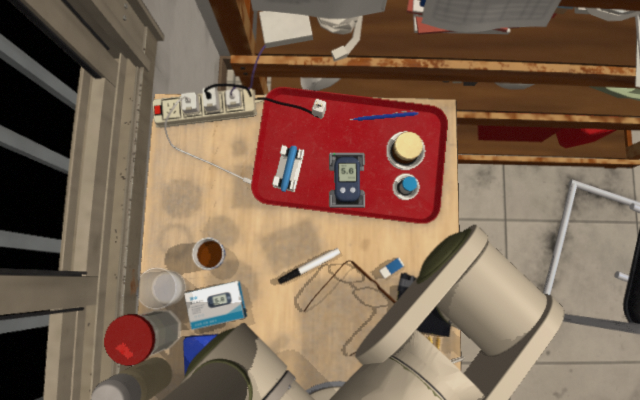

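All four pieces measure seated and within about 2 mm of centre: pen (289,168), meter (347,181), vial (405,186), jar (407,148). The tea cup is unmoved at (208,254), and the arm is clear. Handing in.

```bash
python3 -c "
from rig import *
print(finish_job())"
```

```text
the job is handed in; nothing more can be done
None
```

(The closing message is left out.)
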